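# Put the new preserves and the washed board in their places

### The arm

A 6-joint arm with a two-finger parallel gripper is mounted at the origin on the work surface. World frame = base frame: x ahead of the robot, y to its left, z up, the work surface at z = 0. Lengths are in m, angles in degrees, forces in N, time in s.
With the tool pointing down it reaches from about 0.4 to 0.825 m from the base axis. Payload 7 kg.
Tool frame: the origin (TCP) lies midway between the tips of the shut fingers; the grasp point (between the pads) lies 19 mm behind it; z points along the fingers, y is the line along which they close (so a half turn about z gives the same grasp; the last joint's range is limited). The gripper opens to 88 mm and grips with 3 to 60 N. Pads are 19 mm wide; open, the fingers measure 130 mm over their backs; the gripper's body (78 mm by 193 mm) begins 47 mm behind the grasp point.
Start: joints at [-57.004, 20.546, 0.682, 0, -70.136, -16.507], TCP at [0.192, -0.647, 0.227] pointing down, gripper open.
Joint ranges: [-176.03, 176.03], [-82.01, 121.73], [-58.28, 71.71], [-173.87, 95.51], [-174.79, -0.11], [-173.66, 173.66]. Speed limits (degrees/s): [136.94, 136.94, 172.46, 180, 180, 180].

### API

Orientations are given as [roll, pitch, yaw] about the fixed x, y, z axes, in that order (R = Rz(yaw) Ry(pitch) Rx(roll)).
In Python, from plant import ctrl gives the robot as it stands. The module is installed in compiled form; this text tells all that it offers.
- The arm moves only by the tool send_rows, never from a script. Its argument "plan" is a list that holds one entry, the list of rows, each a list of 6 numbers: the shift along the tool's x, y, z in a scale on which 1.0 is 75 cm, then the turn, a rotation vector about the tool's x, y, z in normalised numbers (1 is 180 degrees). A call has 1 to 8 rows; each row is the pose to reach, as a shift and turn from the pose commanded when the call began, along the tool's axes at that moment; what a row does not reach only later rows make up. A row lasts 1/12 s, in which the tool goes at most 41.7 mm and 7.16 degrees, less where a joint would pass 70% of its speed; a pose out of reach is approached as far as the arm can. A call with a gripper value outside its range is refused whole. "fingers" is the opening, from 0 (shut) to 1 (fully open), set as the call begins (left out, the last holds). The fingers move at their own pace and stop on an object; the grip force is fixed at half the most. Time passes only in rows, so rows that repeat a pose let the fingers close. It gives the time, the measured TCP pose, the force, the opening and the grip force at its end, in the units of the state.
- ctrl.get_obs(): the state, without advancing time (a new reading comes with each control period).
- ctrl.snapshot(name): name is "scene" or "top"; returns a dict with "img" (480x640x3 uint8, red, green, blue), "K" (3x3 intrinsics, pixels), "k1" (the pictures are not rectified: a ray, as slopes to the right and down, at radius r is drawn at 1 + k1 r^2 times it, then the intrinsics apply), "pose" (4x4, takes a point from camera to world coordinates). Camera axes: x right, y down, z forward; pixel columns grow to the right and rows downward; lengths in m; the calibration is good to about 2 mm. A picture is of the moment at which its call begins. There is no depth.
- ctrl.close_job(): hands the job in; it is judged then, once.
The state is a dict: "clock": time; "joint_pos": joint angles; "qvel": joint speeds; "tau": joint torques, N m; "tool_pos": TCP position; "orientation": TCP orientation; "force": force on the tool from outside, world axes, zero at the start; "moment": the same for the moment, N m; "opening": finger opening in m; "gripper_force": force on a finger pad.
Only numpy, scipy, OpenCV 4.12 (cv2) and the standard library are available. Lean on these libraries where they do the work, as an engineer would, in place of code of your own. Each camera call takes 0.05 s, during which the arm holds its last target. There are 200 camera calls.

### The job

Clear up after bottling tomatoes: on the stepped shelf, stand the tall jar on the upper step midway between the square tin and the wide jar, stand the low jar on the lower step straight in front of the square tin, and put the small jar centrally on the low jar's lid. Move the paddle board, kept upright, from the dish drainer to the wooden rack and stand it on edge in the empty slot immediately to the left of the steel tray (left, front and behind are as seen from the robot). Set everything down gently, none of it dropped, and do not shift the tin, wide jar, tray or little board that already stand there.

Things in the scene. Friction and masses are not known exactly. Their poses are not given: they have to be found in the camera images.
- tall_jar: Tall slim jar of red preserve with a flat brass-coloured twist lid, straight-sided, diameter 58 mm (lid too), height 125 mm (lid the top 16 mm), about 0.36 kg. Stands at the start on the counter in front of the stepped shelf, in one of three places it shares with the other two loose jars. Origin: centre of its underside; z up.
- low_jar: Low squat jar, same red preserve and brass-coloured flat twist lid, straight-sided, diameter 64 mm (lid too), height 58 mm, about 0.2 kg. Its lid top is flat and carries the small jar. Stands at the start on the counter in front of the stepped shelf. Origin: centre of its underside; z up.
- small_jar: Small jar, the narrowest one, same red preserve and brass-coloured flat twist lid, straight-sided, diameter 44 mm (lid too), height 52 mm, about 0.09 kg. Stands at the start on the counter in front of the stepped shelf. Origin: centre of its underside; z up.
- paddle_board: Light-wood paddle board 15 mm thick, on edge, handle up: blade 120 wide, 115 high, above it a centred handle 34 wide, up to 175 mm; 0.2 kg. Starts in the wire dish drainer, lower edge 14 mm above the counter, between loops 85 mm high (lift it clear first); a tumbler 99 mm high stands 80 mm beside it. Origin: centre of its lower edge; x along its width, y through its thickness, z up.
- riser: Stepped shelf of brown wood, fixed, 340 mm long (y), 200 mm deep (x). Lower step: the half nearer the robot, x -100 to 0 mm, top 18 mm above the counter, middle line x = -50. Upper step: the far half, x 0 to 100 mm, top 58 mm above the counter, middle line x = +50. Origin: centre of its underside, on the counter; x points away from the robot, z up.
- square_tin: Square metal tin with a flat lid, 75 x 75 mm, 72 mm high, 0.45 kg, standing loose and square with the shelf near one end of the upper step, about 115 mm from the shelf's middle; which end varies. Leave it where it is. Origin: centre of its underside; axes parallel to the shelf's.
- wide_jar: Wide round clip-top jar with a glass lid, diameter 80 mm, 72 mm high, 0.55 kg, standing loose near the other end of the upper step, about 115 mm from the shelf's middle. Leave it where it is. Origin: centre of its underside.
- rack: Light-wood board rack, fixed, left or right of the shelf. Boards stand on two rails along y, at x = -40 and +40 mm, tops 20 mm above the counter. 8 mm dowels up to 109 mm on both rails form four slots, 30 mm wide, centred at y = +57, +19, -19, -57; those at +19 and -57 are taken, the others empty. Origin: centre of underside, on the counter; x away from the robot, y to its left.
- steel_tray: Small steel tray 110 x 96 mm, 14 mm deep, loose, standing on edge in the rack, in the slot at y = +19 or -57 mm; top edge 116 mm above the counter. The empty slot immediately left of it is centred 38 mm from it towards the rack's +y. Leave it there. Origin: centre of its lower edge, mid-depth; y across its depth, z up.
- little_board: Little dark-wood board 104 mm wide, 86 mm high, 12 mm thick, standing on edge in the other occupied slot of the rack, its top edge 106 mm above the counter, loose. Leave it there. Origin: centre of its lower edge; y through its thickness, z up.
There are look-alikes about, which are no part of the job. There is more than one size of the paddle_board; the one meant has the size given above.

How it is judged:
By the outcome, as a careful person would: the job done as asked, in the order asked, and still so for the second after the job is handed in, with the robot touching nothing.
It also fails if it takes over 120 s, if anything falls off the work surface, if the arm or the gripper's body presses on something with over 40 N, if the wrist force passes 120 N, or if a joint passes its speed limit or range.

## Working session

There is one attempt and no reset: what is moved stays moved. The work goes in short steps, Python scripts to look and compute and a tool call to move; the robot and the scene stay as the last step left them, time stands still between calls to the robot, and variables do not carry over. Pictures are saved under pics/ and viewed, at most 14 in all, crops included, and the job is handed in when it is done.

Besides the shell and the picture viewer there is one more tool, called after "Emit:" as name([rows], argument=value, ...), one row to a line, values as JSON. send_rows: Moves the arm, as the interface text tells. Its arguments: {"type":"object","properties":{"plan":{"type":"array","items":{"type":"array","items":{"type":"array","items":{"type":"number"}}}},"fingers":{"type":"number"}},"required":["plan"]}

```bash
mkdir -p pics; cat > h.py <<'E'
import numpy as np, cv2
from plant import ctrl
def snap(n,f):
    s=ctrl.snapshot(n); cv2.imwrite(f'pics/{f}.png',s['img'][:,:,::-1]); np.savez(f'{f}.npz',**s); return s
def load(f): return dict(np.load(f'{f}.npz'))
def ray(s,u,v):
    K=s['K'];k=float(s['k1'])
    p=cv2.undistortPoints(np.array([[[u,v]]],float),K,np.array([k,0,0,0,0.]))[0,0]
    T=s['pose'];return T[:3,3],T[:3,:3]@np.array([p[0],p[1],1])
def onz(s,u,v,z):
    o,d=ray(s,u,v);return (o+d*(z-o[2])/d[2]).round(4)
def proj(s,P):
    T=np.linalg.inv(s['pose']);p=T[:3,:3]@np.array(P)+T[:3,3];a=p[:2]/p[2];a=a*(1+float(s['k1'])*(a@a));K=s['K']
    return (K[:2,:2]@a+K[:2,2]).round(1)
E
python3 - <<'E'
from h import *
for n in('scene','top'):
    s=snap(n,n+'0');print(n,s['K'].tolist(),s['k1'],s['pose'].round(3).tolist())
print(ctrl.get_obs())
E
```

```text
scene [[487.6295436562836, 0.0, 326.50233995056396], [0.0, 487.6295436562836, 248.26532486277392], [0.0, 0.0, 1.0]] -0.02487388811282371 [[0.836, 0.447, -0.318, 0.852], [0.548, -0.663, 0.509, -0.622], [0.017, -0.6, -0.8, 0.926], [0.0, 0.0, 0.0, 1.0]]
top [[435.726755878655, 0.0, 317.87917321564623], [0.0, 435.726755878655, 239.86646962605712], [0.0, 0.0, 1.0]] -0.03799148733078254 [[-0.017, -0.993, 0.118, 0.401], [-1.0, 0.016, -0.015, -0.072], [0.013, -0.118, -0.993, 1.048], [0.0, 0.0, 0.0, 1.0]]
{'clock': 0.1, 'joint_pos': array([-5.70034724e+01,  2.05885239e+01,  6.38338342e-01, -1.91523086e-02,
       -7.01351326e+01, -1.65064907e+01]), 'qvel': array([-0.07643956, -0.06462537,  0.14441596,  0.07663418,  0.09192158,
        0.05215513]), 'tau': array([-2.48663673e-03, -5.84164381e+01,  2.93748665e+01,  7.01536149e+00,
        1.01639368e-02, -7.06188030e-05]), 'tool_pos': array([ 0.19144851, -0.64681843,  0.22569325]), 'orientation': array([ 1.79913082e+02, -6.98018394e-03, -1.63516479e+02]), 'force': array([-0.74261154,  0.12162459, -0.48205803]), 'moment': array([-0.01941261,  0.02581931, -0.02841588]), 'gripper_force': 0.0, 'opening': 0.087366409728425}
```

View pics/scene0.png

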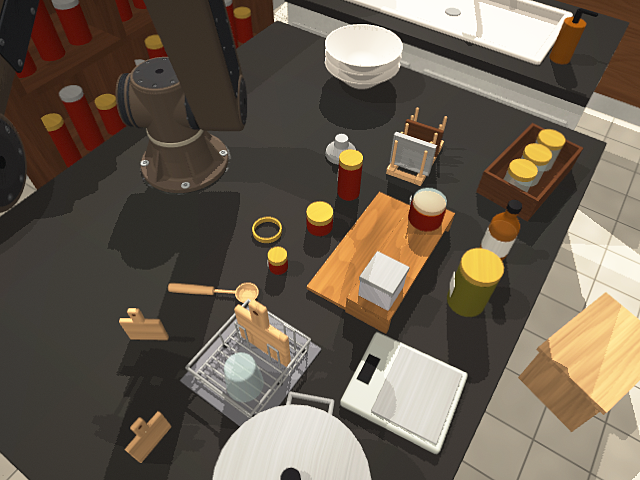

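View pics/top0.png

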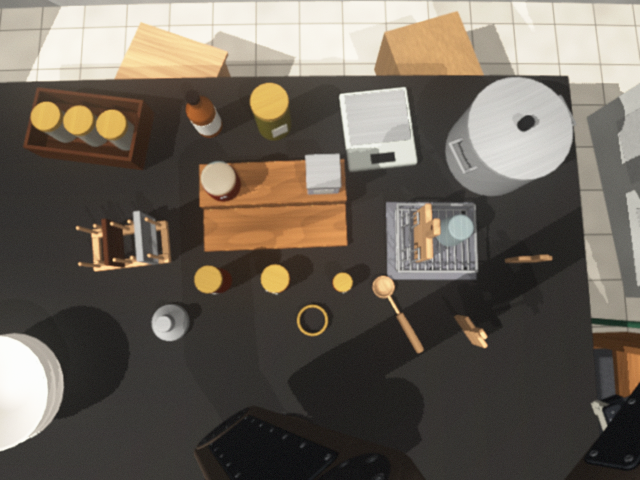

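The top view shows the tall jar (209,279), low jar (275,279) and small jar (342,282). The wide jar (220,180) and tin (323,173) stand on the shelf, with the rack at (125,243). Paddle boards are at (425,232) in the drainer, (528,259) and (470,331). The one in the drainer fits the description, so I'll confirm it and the slots in one crop.

```bash
python3 - <<'E'
from h import *
a=load('top0')['img'];b=load('scene0')['img']
c=lambda i,x,y:cv2.resize(i[y:y+100,x:x+130],(400,300),interpolation=cv2.INTER_CUBIC)
cv2.imwrite('pics/crop1.png',np.vstack([np.hstack([c(a,375,190),c(a,65,190)]),np.hstack([c(b,195,290),c(b,355,100)])])[:,:,::-1])
E
```

```text
(no output)
```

View pics/crop1.png

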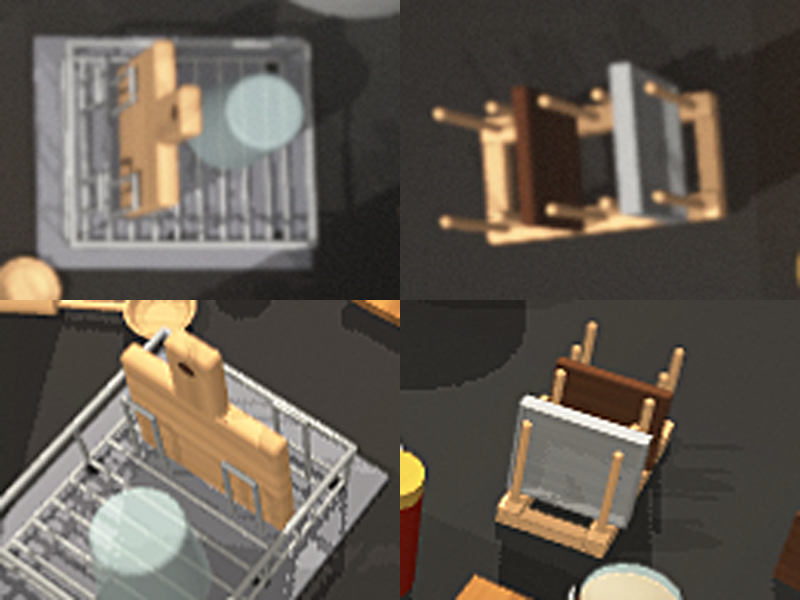

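Only one board stands in the drainer, at top (425,232), on edge with its handle at about (436,226). The two lying outside at (528,259) and (470,331) look smaller. In the rack crop the five dowel pairs put the little board at slot +19 and the tray at -57, so the empty slot left of the tray is -19. Next I'll measure.

```bash
python3 - <<'E'
from h import *
t=load('top0');s=load('scene0')
def tri(pt,ps):
    o1,d1=ray(t,*pt);o2,d2=ray(s,*ps);d1/=np.linalg.norm(d1);d2/=np.linalg.norm(d2)
    A=np.c_[d1,-d2];x=np.linalg.lstsq(A,o2-o1,rcond=None)[0];p,q=o1+d1*x[0],o2+d2*x[1]
    return ((p+q)/2).round(4),np.linalg.norm(p-q).round(4)
def blobs(im,box,lo,hi):
    h=cv2.cvtColor(im['img'],cv2.COLOR_RGB2HSV);m=cv2.inRange(h,lo,hi)
    x0,y0,x1,y1=box;z=np.zeros_like(m);z[y0:y1,x0:x1]=m[y0:y1,x0:x1]
    n,_,st,c=cv2.connectedComponentsWithStats(z)
    i=1+st[1:,4].argmax();return c[i],st[i]
Y=((18,120,110),(35,255,255))
for n,bt,bs,z in(('tall',(185,255,235,305),(330,140,370,172),.125),('low',(255,255,300,300),(298,195,340,225),.058),('small',(328,262,360,300),(262,240,295,264),.052)):
    a,sa=blobs(t,bt,*Y);b,sb=blobs(s,bs,*Y)
    print(n,a.round(1),sa,b.round(1),sb[:4],'top',onz(t,*a,z-.008),'scn',onz(s,*b,z-.008),'tri',tri(a,b))
# segment tin, wide jar, shelf: print outlines
h=cv2.cvtColor(t['img'],cv2.COLOR_RGB2HSV)
m=cv2.inRange(h[140:260,190:360],(5,90,60),(18,255,255));m=cv2.morphologyEx(m,cv2.MORPH_CLOSE,np.ones((5,5)))
c=max(cv2.findContours(m,0,1)[0],key=cv2.contourArea)+[190,140]
print('shelf',cv2.approxPolyDP(c,4,True)[:,0].tolist())
a=lambda i,x,y,w,hh,W,H:cv2.resize(i[y:y+hh,x:x+w],(W,H),interpolation=cv2.INTER_CUBIC)
cv2.imwrite('pics/crop2.png',np.vstack([a(t['img'],195,145,160,60,800,300),np.hstack([a(s['img'],350,180,110,75,400,300) if 0 else a(t['img'],70,205,80,60,400,300),a(t['img'],400,195,80,60,400,300)])])[:,:,::-1])
E
```

```text
tall [207.5 278.8] [194 265  28  29 627] [350.5 159.1] [339 149  24  21] top [0.4317 0.1504 0.117 ] scn [0.4303 0.1509 0.117 ] tri (array([0.4314, 0.1497, 0.1186]), np.float64(0.0008))
low [274.4 277.9] [260 264  29  29 650] [319.3 212.8] [306 201  27  24] top [0.4336 0.0136 0.05  ] scn [0.4309 0.015  0.05  ] tri (array([0.433 , 0.0129, 0.0534]), np.float64(0.0012))
small [342.5 281.6] [333 272  20  20 312] [276.8 255.1] [267 246  20  18] top [ 0.4227 -0.1419  0.044 ] scn [ 0.4191 -0.1378  0.044 ] tri (array([ 0.4225, -0.1415,  0.0509]), np.float64(0.0002))
shelf [[344, 159], [339, 192], [313, 195], [306, 192], [303, 159], [227, 162], [235, 182], [221, 195], [203, 188], [200, 174], [206, 163], [200, 163], [203, 250], [346, 246]]
```

View pics/crop2.png

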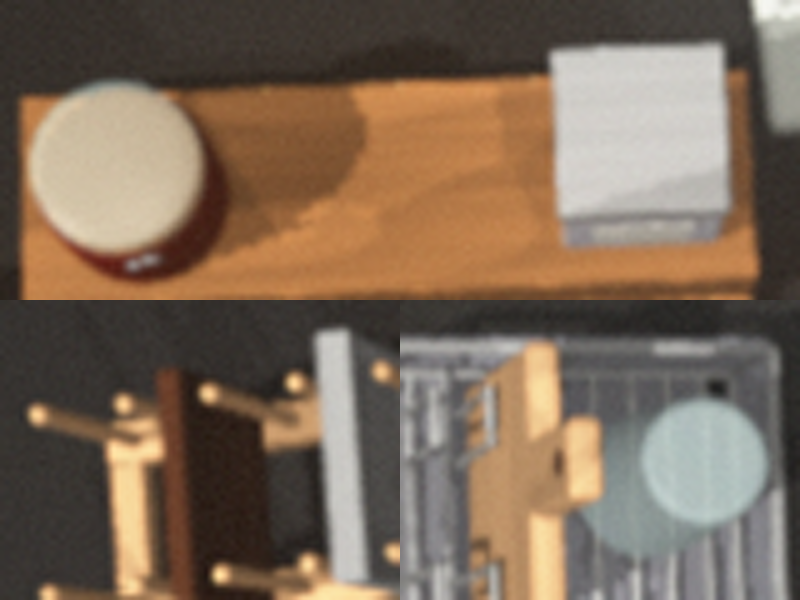

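The crop shows the wide jar lid centred at (218.4,178.2) and the tin's top corners at (304.8,154.6), (339.6,153.4), (340.8,186.4) and (306.8,188.2). The dowel tips run from (77.6,227.8) to (146.8,219.2), and the handle top is centred at (436.9,226.8). The blade is 57 px, or 120 mm, so it is the right board.

```bash
python3 - <<'E'
from h import *
t=load('top0');s=load('scene0')
P=lambda l,z:np.array([onz(t,u,v,z) for u,v in l])
c=P([(304.8,154.6),(339.6,153.4),(340.8,186.4),(306.8,188.2)],.13);print('tin',c[:,:2].tolist(),c.mean(0),[np.linalg.norm(c[i]-c[i-1]).round(4) for i in range(4)])
print('wide',P([(218.4,178.2)],.13))
f=P([(203,250),(346.5,246)],.018);print('shelf front',f,np.linalg.norm(f[0]-f[1]),np.degrees(np.arctan2(*(f[0]-f[1])[:2])))
b=P([(77.6,227.8),(94.8,225.8),(111.6,223.6),(129.2,221.4),(146.8,219.2)],.109);g=P([(79.4,263.8),(114.4,259.8),(132,257.6),(149,255.4)],.109)
print('back',b[:,:2].tolist(),'front',g[:,:2].tolist())
print('yaw lines',np.degrees(np.arctan2(*(b[0]-b[4])[:2])),np.degrees(np.arctan2(*(g[0]-g[3])[:2])),'col',(b[2]-g[1]),(b[0]-g[0]),(b[4]-g[3]))
print('slot-19 centre',(b[2]+b[3]+g[1]+g[2])/4,'rack centre',(b[2]+g[1])/2)
print('handle',P([(436.9,226.8)],.189));e=P([(429.5,204),(428.5,261)],.129);print('blade',e)
# blade top edges by mask
h=cv2.cvtColor(t['img'],cv2.COLOR_RGB2HSV);m=cv2.inRange(h[198:268,405:445],(8,60,190),(25,200,255))
for r in range(198,268,4):
    x=np.where(m[r-198])[0]; print(r,(x.min()+405,x.max()+405) if len(x) else None,end=' ')
# scene projection checks
print()
for n,p in (('wide',(*P([(218.4,178.2)],.13)[0],)),('handle',(*P([(436.9,226.8)],.189)[0],)),('d0b',tuple(b[4])),('tin',tuple(c.mean(0)))):print(n,proj(s,p))
E
```

```text
tin [[0.6971, -0.0606], [0.6988, -0.1364], [0.6253, -0.1373], [0.6223, -0.0639]] [ 0.660875 -0.09955   0.13    ] [np.float64(0.0749), np.float64(0.0758), np.float64(0.0735), np.float64(0.0735)]
wide [[0.6473 0.1265 0.13  ]]
shelf front [[ 0.5033  0.1854  0.018 ]
 [ 0.5074 -0.1554  0.018 ]] 0.3408246616663765 -0.6892645650111667
back [[0.5473, 0.439], [0.5511, 0.401], [0.5554, 0.364], [0.5596, 0.3253], [0.5638, 0.2868]] front [[0.4684, 0.4313], [0.476, 0.3548], [0.4802, 0.3166], [0.4844, 0.2797]]
yaw lines -6.187271107646155 -6.024744393992822 col [0.0794 0.0092 0.    ] [0.0789 0.0077 0.    ] [0.0794 0.0071 0.    ]
slot-19 centre [0.5178   0.340175 0.109   ] rack centre [0.5157 0.3594 0.109 ]
handle [[ 0.5256 -0.3241  0.189 ]]
blade [[ 0.5842 -0.3282  0.129 ]
 [ 0.4611 -0.3201  0.129 ]]
198 None 202 None 206 (np.int64(424), np.int64(430)) 210 (np.int64(424), np.int64(431)) 214 (np.int64(424), np.int64(431)) 218 (np.int64(421), np.int64(431)) 222 (np.int64(421), np.int64(439)) 226 (np.int64(418), np.int64(439)) 230 (np.int64(418), np.int64(439)) 234 (np.int64(419), np.int64(439)) 238 (np.int64(418), np.int64(431)) 242 (np.int64(419), np.int64(431)) 246 (np.int64(425), np.int64(432)) 250 (np.int64(425), np.int64(432)) 254 (np.int64(426), np.int64(432)) 258 (np.int64(422), np.int64(431)) 262 None 266 None 
wide [428.2 199. ]
handle [256.4 305.5]
d0b [424.8 151.3]
tin [383.9 271.7]
```

```bash
cat >> h.py <<'E'
from scipy.spatial.transform import Rotation as Rn
def go(*W):
    o=ctrl.get_obs();p=o['tool_pos'];R=Rn.from_euler('xyz',o['orientation'],degrees=True)
    print('at',p.round(4),o['orientation'].round(2),'q',o['joint_pos'].round(0))
    for w in W:
        d=R.inv().apply(np.array(w[:3])-p)*100;r=(R.inv()*Rn.from_euler('xyz',[180,0,w[3]],degrees=True)).as_rotvec(degrees=True)
        print('->',w,d.round(2).tolist(),r.round(1).tolist(),'len',np.linalg.norm(d).round(1))
E
python3 - <<'E'
from h import *
go((.45,-.2,.23,-179.3),(.4315,.15,.23,-179.3))
t=load('top0')
print(onz(t,427.8,208,.129),onz(t,429,252,.129),onz(t,428.3,232,.129))
E
```

```text
at [ 0.1914 -0.6468  0.2257] [ 1.7991e+02 -1.0000e-02 -1.6352e+02] q [-57.  21.   1.  -0. -70. -17.]
-> (0.45, -0.2, 0.23, -179.3) [-37.47, 35.51, -0.38] [0.1, -0.0, 15.8] len 51.6
-> (0.4315, 0.15, 0.23, -179.3) [-45.63, 69.6, -0.33] [0.1, -0.0, 15.8] len 83.2
[ 0.5755 -0.324   0.129 ] [ 0.4803 -0.3221  0.129 ] [ 0.5233 -0.3226  0.129 ]
```

The rows are not in the units I measure in: shifts go in shares of 75 cm and turns go in shares of 180 degrees. I convert before sending: -37.5 cm / 75 = -0.5, 35.5 cm / 75 = 0.4733, 15.8 degrees / 180 = 0.0878.

Emit:
send_rows([
  [[-0.5,0.4733,-0.0053,0,0,0.0878],[-0.5,0.4733,-0.0053,0,0,0.0878],[-0.5,0.4733,-0.0053,0,0,0.0878],[-0.5,0.4733,-0.0053,0,0,0.0878],[-0.5,0.4733,-0.0053,0,0,0.0878],[-0.5,0.4733,-0.0053,0,0,0.0878],[-0.5,0.4733,-0.0053,0,0,0.0878],[-0.5,0.4733,-0.0053,0,0,0.0878]],
], fingers=1)

```text
clock: 0.77
tool_pos: [0.3582, -0.3582, 0.229]
orientation: [180.0, -0.0, -179.3]
force: [1.1, -0.9, 0.6]
opening: 0.0877
gripper_force: 0.0
```

```bash
python3 - <<'E'
from h import *
go((.45,-.2,.23,-179.3),(.4315,.15,.23,-179.3))
E
```

```text
at [ 0.3582 -0.3582  0.229 ] [ 1.7999e+02 -1.0000e-02 -1.7933e+02] q [-23.   4. -20.  -0. -66. -67.]
-> (0.45, -0.2, 0.23, -179.3) [-9.37, 15.71, -0.1] [0.0, -0.0, -0.0] len 18.3
-> (0.4315, 0.15, 0.23, -179.3) [-7.93, 50.73, -0.09] [0.0, -0.0, -0.0] len 51.3
```

In the tool's units: 31 cm / 75 = 0.4133, 27 cm / 75 = 0.36.

Emit:
send_rows([
  [[-0.1253,0.2093,0,0,0,0],[-0.1253,0.2093,0,0,0,0],[-0.1253,0.2093,0,0,0,0],[-0.1253,0.2093,0,0,0,0],[-0.1253,0.2533,0,0,0,0],[-0.1253,0.3067,0,0,0,0],[-0.1227,0.36,0,0,0,0],[-0.12,0.4133,0,0,0,0]],
])

```text
clock: 1.43
tool_pos: [0.4436, -0.0483, 0.2289]
orientation: [-180.0, -0.0, -179.3]
force: [1.0, 0.4, -0.1]
opening: 0.0876
gripper_force: 0.0
```

In the tool's units: 19.7 cm / 75 = 0.2627, 16 cm / 75 = 0.2133.

Emit:
send_rows([
  [[0.0053,0.0533,0,0,0,0],[0.008,0.1067,0,0,0,0],[0.0107,0.16,0,0,0,0],[0.0133,0.2133,0,0,0,0],[0.0147,0.2627,0,0,0,0],[0.0147,0.2627,0,0,0,0],[0.0147,0.2627,0,0,0,0]],
])

```text
clock: 2.02
tool_pos: [0.4303, 0.1484, 0.2287]
orientation: [-180.0, -0.0, -179.1]
force: [-0.4, -1.5, -0.4]
opening: 0.0877
gripper_force: 0.0
```

```bash
python3 - <<'E'
from h import *
go((.4313,.15,.081,-179.3))
E
```

```text
at [0.4303 0.1484 0.2287] [-1.7998e+02 -4.0000e-02 -1.7910e+02] q [  44.   -1.  -25.   -0.  -65. -133.]
-> (0.4313, 0.15, 0.081, -179.3) [-0.11, 0.17, 14.77] [-0.0, -0.0, 0.2] len 14.8
```

In the tool's units: 14.8 cm / 75 = 0.1973, 13.5 cm / 75 = 0.18.

Emit:
send_rows([
  [[-0.0013,0.0027,0.04,0,0,0],[-0.0013,0.0027,0.08,0,0,0],[-0.0013,0.0027,0.12,0,0,0],[-0.0013,0.0027,0.1533,0,0,0],[-0.0013,0.0027,0.18,0,0,0],[-0.0013,0.0027,0.1973,0,0,0],[-0.0013,0.0027,0.1973,0,0,0]],
])

```text
clock: 2.6
tool_pos: [0.4301, 0.1462, 0.0785]
orientation: [-179.8, -0.3, -179.4]
force: [-0.1, -1.0, 0.2]
opening: 0.0876
gripper_force: 0.0
```

Emit:
send_rows([
  [[0,0,0,0,0,0],[0,0,0,0,0,0],[0,0,0,0,0,0],[0,0,0,0,0,0],[0,0,0,0,0,0],[0,0,0,0,0,0]],
], fingers=0.3)

```text
clock: 3.1
tool_pos: [0.4322, 0.1491, 0.0819]
orientation: [179.9, 0.1, -179.3]
force: [-0.4, 0.4, 2.9]
opening: 0.0573
gripper_force: 30.0
```

In the tool's units: -15.5 cm / 75 = -0.2067, -13 cm / 75 = -0.1733.

Emit:
send_rows([
  [[0,0,-0.0267,0,0,0],[0,0,-0.0667,0,0,0],[0,0,-0.12,0,0,0],[0,0,-0.1733,0,0,0],[0,0,-0.2067,0,0,0],[0,0,-0.2067,0,0,0],[0,0,-0.2067,0,0,0]],
])

```text
clock: 3.68
tool_pos: [0.4318, 0.1491, 0.2371]
orientation: [179.9, 0.1, -179.3]
force: [-0.8, -0.4, -4.9]
opening: 0.0572
gripper_force: 30.0
```

```bash
python3 - <<'E'
from h import *
go((.655,.0135,.236,-179.3))
E
```

```text
at [0.4318 0.1491 0.2371] [ 1.7986e+02  1.0000e-01 -1.7931e+02] q [  44.   -1.  -25.   -0.  -66. -133.]
-> (0.655, 0.0135, 0.236, -179.3) [-22.15, -13.83, 0.11] [0.1, 0.1, -0.0] len 26.1
```

Emit:
send_rows([
  [[-0.0293,-0.0187,0,0,0,0],[-0.0733,-0.0467,0,0,0,0],[-0.12,-0.0747,0,0,0,0],[-0.1667,-0.104,0,0,0,0],[-0.2133,-0.1333,0,0,0,0],[-0.2533,-0.1587,0,0,0,0],[-0.284,-0.1773,0,0,0,0],[-0.2947,-0.184,0,0,0,0]],
])

```text
clock: 4.35
tool_pos: [0.6558, 0.0109, 0.2318]
orientation: [-179.9, -0.3, -179.4]
force: [-0.9, 0.2, -3.4]
opening: 0.0571
gripper_force: 30.0
```

Emit:
send_rows([
  [[0,0,0.0133,0,0,0],[0,0,0.04,0,0,0],[0,0,0.0667,0,0,0],[0,0,0.0933,0,0,0],[0,0,0.1093,0,0,0],[0,0,0.1147,0,0,0],[0,0,0.1147,0,0,0],[0,0,0.1147,0,0,0]],
])

```text
clock: 5.02
tool_pos: [0.6545, 0.0137, 0.1506]
orientation: [-180.0, 0.0, -179.3]
force: [0.2, -0.3, -2.1]
opening: 0.0571
gripper_force: 30.0
```

```bash
python3 - <<'E'
from h import *
go((.655,.0135,.140,-179.3)); print(ctrl.get_obs()['force'])
s=snap('scene','scene1');t=snap('top','top1')
c=lambda i,x,y:cv2.resize(i[y:y+100,x:x+133],(400,300),interpolation=cv2.INTER_CUBIC)
cv2.imwrite('pics/c3.png',np.hstack([c(s['img'],330,165),c(t['img'],215,120)])[:,:,::-1])
E
```

```text
at [0.6545 0.0137 0.1506] [-1.7999e+02  2.0000e-02 -1.7927e+02] q [  18.   22.   -8.    0.  -60. -108.]
-> (0.655, 0.0135, 0.14, -179.3) [-0.04, -0.02, 1.06] [-0.0, 0.0, 0.0] len 1.1
[ 0.16324407 -0.28929682 -2.11324893]
```

View pics/c3.png

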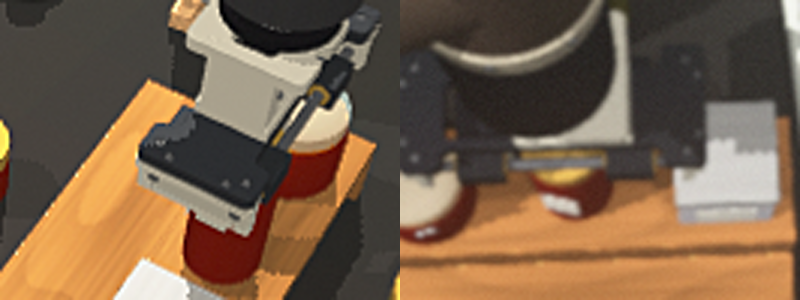

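The jar hangs upright, about 10 mm above the upper step and midway between the tin and wide jar. I'll lower it gently.

In the tool's units: 0.95 cm / 75 = 0.0127, 0.9 cm / 75 = 0.012.

Emit:
send_rows([
  [[0,0,0.004,0,0,0],[0,0,0.0067,0,0,0],[0,0,0.0093,0,0,0],[0,0,0.0107,0,0,0],[0,0,0.012,0,0,0],[0,0,0.0127,0,0,0],[0,0,0.0127,0,0,0],[0,0,0.0127,0,0,0]],
])

```text
clock: 5.78
tool_pos: [0.6545, 0.0133, 0.1406]
orientation: [-180.0, -0.0, -179.3]
force: [-0.1, -0.6, -3.0]
opening: 0.0568
gripper_force: 30.0
```

In the tool's units: 0.12 cm / 75 = 0.0016, 0.09 cm / 75 = 0.0012.

Emit:
send_rows([
  [[0,0,0.0004,0,0,0],[0,0,0.0008,0,0,0],[0,0,0.0012,0,0,0],[0,0,0.0016,0,0,0],[0,0,0.0016,0,0,0]],
])

```text
clock: 6.2
tool_pos: [0.6547, 0.0134, 0.1399]
orientation: [-180.0, 0.0, -179.3]
force: [-0.9, -0.0, 0.3]
opening: 0.0574
gripper_force: 30.0
```

In the tool's units: 0.05 cm / 75 = 0.0007, 0.02 cm / 75 = 0.0003.

Emit:
send_rows([
  [[0,0,0.0003,0,0,0],[0,0,0.0007,0,0,0],[0,0,0.0007,0,0,0],[0,0,0.0007,0,0,0]],
])

```text
clock: 6.53
tool_pos: [0.6549, 0.0134, 0.1399]
orientation: [180.0, 0.1, -179.3]
force: [-2.0, 0.9, 4.3]
opening: 0.0571
gripper_force: 30.0
```

Emit:
send_rows([
  [[0,0,0,0,0,0],[0,0,0,0,0,0],[0,0,0,0,0,0],[0,0,0,0,0,0]],
], fingers=0.85)

```text
clock: 6.87
tool_pos: [0.6545, 0.0133, 0.1388]
orientation: [-180.0, -0.0, -179.3]
force: [-0.1, 0.9, 0.3]
opening: 0.0735
gripper_force: 0.0
```

In the tool's units: -11 cm / 75 = -0.1467, -9 cm / 75 = -0.12.

Emit:
send_rows([
  [[0,0,-0.0133,0,0,0],[0,0,-0.04,0,0,0],[0,0,-0.08,0,0,0],[0,0,-0.12,0,0,0],[0,0,-0.1467,0,0,0],[0,0,-0.1467,0,0,0],[0,0,-0.1467,0,0,0]],
])

```text
clock: 7.45
tool_pos: [0.6551, 0.0135, 0.2512]
orientation: [179.9, 0.2, -179.3]
force: [-1.2, -0.6, -0.9]
opening: 0.0747
gripper_force: 0.0
```

```bash
python3 - <<'E'
from h import *
go((.4325,.013,.25,-179.3),(.4325,.013,.017,-179.3))
E
```

```text
at [0.6551 0.0135 0.2512] [ 179.94    0.2  -179.31] q [  18.   18.   -0.    0.  -72. -108.]
-> (0.4325, 0.013, 0.25, -179.3) [22.26, 0.22, 0.04] [0.1, 0.2, -0.0] len 22.3
-> (0.4325, 0.013, 0.017, -179.3) [22.34, 0.19, 23.34] [0.1, 0.2, -0.0] len 32.3
```

In the tool's units: 22.3 cm / 75 = 0.2973, 21.5 cm / 75 = 0.2867.

Emit:
send_rows([
  [[0.04,0,0,0,0,0],[0.0933,0.0013,0,0,0,0],[0.1467,0.0013,0,0,0,0],[0.2,0.0027,0,0,0,0],[0.2533,0.0027,0,0,0,0],[0.2867,0.0027,0,0,0,0],[0.2973,0.0027,0,0,0,0],[0.2973,0.0027,0,0,0,0]],
], fingers=1)

```text
clock: 8.12
tool_pos: [0.4294, 0.0124, 0.2491]
orientation: [180.0, 0.0, -179.3]
force: [0.4, 0.7, 0.7]
opening: 0.0873
gripper_force: 0.0
```

In the tool's units: 17 cm / 75 = 0.2267, 14 cm / 75 = 0.1867.

Emit:
send_rows([
  [[0,0,0.04,0,0,0],[0,0,0.0933,0,0,0],[0,0,0.1467,0,0,0],[0,0,0.1867,0,0,0],[0,0,0.2267,0,0,0],[0,0,0.2267,0,0,0],[0,0,0.2267,0,0,0]],
])

```text
clock: 8.7
tool_pos: [0.431, 0.0121, 0.0778]
orientation: [-179.9, -0.3, -179.3]
force: [0.2, 0.0, 0.7]
opening: 0.0876
gripper_force: 0.0
```

```bash
python3 - <<'E'
from h import *
go((.4325,.013,.017,-179.3))
E
```

```text
at [0.431  0.0121 0.0778] [-179.85   -0.25 -179.31] q [  28.    7.  -40.    0.  -43. -117.]
-> (0.4325, 0.013, 0.017, -179.3) [-0.18, 0.11, 6.08] [-0.1, -0.3, -0.0] len 6.1
```

Emit:
send_rows([
  [[0,0,0.02,0,0,0],[0,0,0.0467,0,0,0],[0,0,0.0667,0,0,0],[0,0,0.08,0,0,0],[0,0,0.08,0,0,0],[0,0,0.08,0,0,0]],
])

```text
clock: 9.2
tool_pos: [0.4328, 0.0131, 0.0202]
orientation: [180.0, 0.1, -179.3]
force: [0.7, 0.4, -0.4]
opening: 0.088
gripper_force: 0.0
```

Emit:
send_rows([
  [[0,0,0,0,0,0],[0,0,0,0,0,0],[0,0,0,0,0,0],[0,0,0,0,0,0],[0,0,0,0,0,0]],
], fingers=0.4)

```text
clock: 9.62
tool_pos: [0.4319, 0.0129, 0.0195]
orientation: [180.0, 0.1, -179.3]
force: [-1.3, 1.2, 6.6]
opening: 0.0632
gripper_force: 30.0
```

```bash
python3 - <<'E'
from h import *
go((.5565,-.101,.1,-179.3),(.5565,-.101,.036,-179.3))
E
```

```text
at [0.4319 0.0129 0.0195] [ 1.7997e+02  6.0000e-02 -1.7930e+02] q [  28.   13.  -44.    0.  -33. -117.]
-> (0.5565, -0.101, 0.1, -179.3) [-12.33, -11.54, -8.04] [0.0, 0.1, 0.0] len 18.7
-> (0.5565, -0.101, 0.036, -179.3) [-12.32, -11.54, -1.64] [0.0, 0.1, 0.0] len 17.0
```

In the tool's units: -12.3 cm / 75 = -0.164, -11.5 cm / 75 = -0.1533.

Emit:
send_rows([
  [[0,0,-0.0267,0,0,0],[0,0,-0.0667,0,0,0],[0,0,-0.1067,0,0,0],[-0.04,-0.0373,-0.12,0,0,0],[-0.08,-0.0747,-0.12,0,0,0],[-0.12,-0.112,-0.12,0,0,0],[-0.1533,-0.1427,-0.12,0,0,0],[-0.164,-0.1533,-0.12,0,0,0]],
])

```text
clock: 10.28
tool_pos: [0.5587, -0.1035, 0.1085]
orientation: [-180.0, 0.0, -179.4]
force: [0.6, -0.7, -2.3]
opening: 0.0634
gripper_force: 30.0
```

In the tool's units: 6.2 cm / 75 = 0.0827, 6 cm / 75 = 0.08.

Emit:
send_rows([
  [[0,0,0.0133,0,0,0],[0,0,0.04,0,0,0],[0,0,0.0667,0,0,0],[0,0,0.08,0,0,0],[0,0,0.0827,0,0,0],[0,0,0.0827,0,0,0],[0,0,0.0827,0,0,0]],
])

```text
clock: 10.87
tool_pos: [0.5561, -0.1005, 0.0476]
orientation: [-180.0, 0.0, -179.3]
force: [0.6, -0.6, -1.5]
opening: 0.0629
gripper_force: 30.0
```

```bash
python3 - <<'E'
from h import *
go((.5565,-.101,.0375,-179.3))
E
```

```text
at [ 0.5561 -0.1005  0.0476] [-1.7999e+02  4.0000e-02 -1.7927e+02] q [ 10.  21. -26.   0. -43. -99.]
-> (0.5565, -0.101, 0.0375, -179.3) [-0.03, -0.05, 1.01] [-0.0, 0.0, 0.0] len 1.0
```

Emit:
send_rows([
  [[0,0,0.004,0,0,0],[0,0,0.0067,0,0,0],[0,0,0.0093,0,0,0],[0,0,0.0107,0,0,0],[0,0,0.0117,0,0,0],[0,0,0.0124,0,0,0],[0,0,0.0127,0,0,0],[0,0,0.0127,0,0,0]],
])

```text
clock: 11.53
tool_pos: [0.5558, -0.1009, 0.0376]
orientation: [-180.0, 0.0, -179.3]
force: [-0.8, 0.6, 0.8]
opening: 0.0633
gripper_force: 30.0
```

Emit:
send_rows([
  [[0,0,0.0003,0,0,0],[0,0,0.0005,0,0,0],[0,0,0.0008,0,0,0],[0,0,0.0008,0,0,0]],
])

```text
clock: 11.87
tool_pos: [0.5558, -0.1009, 0.0376]
orientation: [-180.0, 0.0, -179.3]
force: [-4.0, 0.6, 7.0]
opening: 0.0634
gripper_force: 30.0
```

In the tool's units: -12 cm / 75 = -0.16, -8 cm / 75 = -0.1067.

Emit:
send_rows([
  [[0,0,0,0,0,0],[0,0,0,0,0,0],[0,0,0,0,0,0],[0,0,0,0,0,0],[0,0,-0.0133,0,0,0],[0,0,-0.0533,0,0,0],[0,0,-0.1067,0,0,0],[0,0,-0.16,0,0,0]],
], fingers=0.95)

```text
clock: 12.53
tool_pos: [0.555, -0.101, 0.1582]
orientation: [-180.0, -0.1, -179.3]
force: [1.8, 0.4, 0.1]
opening: 0.0836
gripper_force: 0.0
```

```bash
python3 - <<'E'
from h import *
go((.4225,-.1415,.15,-179.3),(.4225,-.1415,.014,-179.3))
E
```

```text
at [ 0.555  -0.101   0.1582] [-1.7997e+02 -1.2000e-01 -1.7930e+02] q [ 10.  13. -19.   0. -58. -99.]
-> (0.4225, -0.1415, 0.15, -179.3) [13.3, -3.89, 0.85] [-0.0, -0.1, -0.0] len 13.9
-> (0.4225, -0.1415, 0.014, -179.3) [13.27, -3.88, 14.45] [-0.0, -0.1, -0.0] len 20.0
```

In the tool's units: 13.3 cm / 75 = 0.1773, 12.5 cm / 75 = 0.1667.

Emit:
send_rows([
  [[0.04,-0.012,0,0,0,0],[0.0867,-0.0253,0,0,0,0],[0.1333,-0.0387,0,0,0,0],[0.1667,-0.0493,0,0,0,0],[0.1773,-0.052,0,0,0,0],[0.1773,-0.052,0.0333,0,0,0],[0.1773,-0.052,0.0667,0,0,0],[0.1773,-0.052,0.0933,0,0,0]],
])

```text
clock: 13.2
tool_pos: [0.4236, -0.1414, 0.0868]
orientation: [180.0, 0.1, -179.3]
force: [0.5, -0.0, 0.7]
opening: 0.0833
gripper_force: 0.0
```

Emit:
send_rows([
  [[0,0,0,0,0,0],[0,0,0,0,0,0]],
])

```text
clock: 13.37
tool_pos: [0.4232, -0.1415, 0.0869]
orientation: [-180.0, -0.1, -179.3]
force: [0.0, 0.8, 1.7]
opening: 0.0832
gripper_force: 0.0
```

```bash
python3 - <<'E'
from h import *
go((.4225,-.1415,.014,-179.3))
E
```

```text
at [ 0.4232 -0.1415  0.0869] [-1.7997e+02 -1.0000e-01 -1.7929e+02] q [  7.   7. -38.   0. -45. -96.]
-> (0.4225, -0.1415, 0.014, -179.3) [0.06, 0.01, 7.29] [-0.0, -0.1, 0.0] len 7.3
```

In the tool's units: 7.2 cm / 75 = 0.096, 6.9 cm / 75 = 0.092.

Emit:
send_rows([
  [[0.0013,0,0.0267,0,0,0],[0.0013,0,0.0533,0,0,0],[0.0013,0,0.0773,0,0,0],[0.0013,0,0.092,0,0,0],[0.0013,0,0.096,0,0,0],[0.0013,0,0.096,0,0,0]],
])

```text
clock: 13.87
tool_pos: [0.4231, -0.1414, 0.0154]
orientation: [-180.0, 0.0, -179.3]
force: [0.2, 0.0, -0.0]
opening: 0.083
gripper_force: 0.0
```

Emit:
send_rows([
  [[0,0,0,0,0,0],[0,0,0,0,0,0],[0,0,0,0,0,0],[0,0,0,0,0,0],[0,0,0,0,0,0],[0,0,0,0,0,0],[0,0,0,0,0,0]],
], fingers=0.2)

```text
clock: 14.45
tool_pos: [0.4224, -0.1414, 0.015]
orientation: [180.0, 0.0, -179.3]
force: [-0.1, 0.4, 3.6]
opening: 0.0435
gripper_force: 30.0
```

In the tool's units: -14 cm / 75 = -0.1867, -12 cm / 75 = -0.16.

Emit:
send_rows([
  [[0,0,-0.0267,0,0,0],[0,0,-0.0667,0,0,0],[0,0,-0.12,0,0,0],[0,0,-0.16,0,0,0],[0,0,-0.1867,0,0,0],[0,0,-0.1867,0,0,0],[0,0,-0.1867,0,0,0]],
])

```text
clock: 15.03
tool_pos: [0.4228, -0.1413, 0.1558]
orientation: [180.0, 0.2, -179.3]
force: [-0.2, 1.0, -2.3]
opening: 0.0434
gripper_force: 30.0
```

```bash
python3 - <<'E'
from h import *
t=snap('top','top2');s=snap('scene','scene2')
def lid(im,box,z):
    h=cv2.cvtColor(im['img'],cv2.COLOR_RGB2HSV);x0,y0,x1,y1=box
    m=cv2.inRange(h[y0:y1,x0:x1],(18,120,110),(35,255,255));n,_,st,c=cv2.connectedComponentsWithStats(m)
    i=1+st[1:,4].argmax();p=c[i]+[x0,y0];return p.round(1),st[i].tolist(),onz(im,*p,z)
for n,P,z in(('low',(.5558,-.1009),.076),('tall',(.655,.0135),.183)):
    for im in(t,s):
        u=proj(im,(*P,z)).astype(int);print(n,u,lid(im,(u[0]-22,u[1]-22,u[0]+22,u[1]+22),z-.006))
go((.5558,-.1009,.16,-179.3))
c=lambda i,x,y:cv2.resize(i[y:y+100,x:x+133],(400,300),interpolation=cv2.INTER_CUBIC)
cv2.imwrite('pics/c4.png',np.hstack([c(s['img'],310,195),c(t['img'],240,150)])[:,:,::-1])
E
```

```text
low [323 222] (array([324.3, 222.2]), [10, 9, 28, 28, 617], array([ 0.5571, -0.102 ,  0.07  ]))
low [337 263] (array([337.8, 265.3]), [8, 11, 30, 28, 670], array([ 0.5563, -0.101 ,  0.07  ]))
tall [268 167] (array([268.7, 168. ]), [9, 9, 29, 29, 649], array([0.6547, 0.0134, 0.177 ]))
tall [411 216] (array([410.6, 218.5]), [8, 11, 29, 27, 605], array([0.6535, 0.0135, 0.177 ]))
at [ 0.4215 -0.1414  0.1539] [ 1.7998e+02 -8.0000e-02 -1.7933e+02] q [  7.   2. -33.  -0. -55. -96.]
-> (0.5558, -0.1009, 0.16, -179.3) [-13.48, 3.89, -0.62] [0.0, -0.1, -0.0] len 14.0
```

View pics/c4.png

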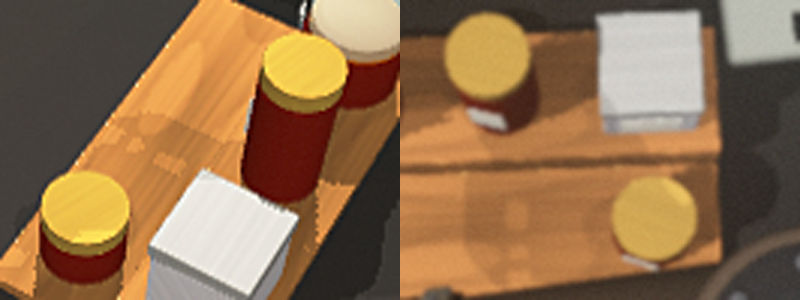

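The low jar's lid is centred at top (324,222), in front of the tin. The tall jar stands at (269,168). Both are within about 1 mm of their targets. Now the small jar goes onto the low jar.

In the tool's units: -13.4 cm / 75 = -0.1787, -12.4 cm / 75 = -0.1653.

Emit:
send_rows([
  [[-0.0333,0.0093,0,0,0,0],[-0.08,0.0227,0,0,0,0],[-0.1267,0.036,0,0,0,0],[-0.1653,0.048,0,0,0,0],[-0.1787,0.0513,0,0,0,0],[-0.1787,0.0513,0.0267,0,0,0],[-0.1787,0.0513,0.0533,0,0,0],[-0.1787,0.0513,0.0667,0,0,0]],
])

```text
clock: 15.8
tool_pos: [0.5535, -0.1014, 0.1008]
orientation: [-180.0, -0.3, -179.3]
force: [-1.1, 0.2, -0.5]
opening: 0.0429
gripper_force: 30.0
```

Emit:
send_rows([
  [[0,0,0,0,0,0],[0,0,0,0,0,0],[0,0,0,0,0,0]],
])

```text
clock: 16.05
tool_pos: [0.5562, -0.1015, 0.1055]
orientation: [-180.0, 0.0, -179.3]
force: [0.3, 0.3, -0.1]
opening: 0.0431
gripper_force: 30.0
```

```bash
python3 - <<'E'
from h import *
go((.5563,-.1012,.091,-179.3))
E
```

```text
at [ 0.5562 -0.1015  0.1055] [-1.7999e+02  3.0000e-02 -1.7930e+02] q [ 10.  17. -22.   0. -51. -99.]
-> (0.5563, -0.1012, 0.091, -179.3) [-0.01, 0.03, 1.45] [-0.0, 0.0, 0.0] len 1.4
```

In the tool's units: 1.38 cm / 75 = 0.0184, 1.35 cm / 75 = 0.018.

Emit:
send_rows([
  [[0,0,0.0067,0,0,0],[0,0,0.012,0,0,0],[0,0,0.0153,0,0,0],[0,0,0.0167,0,0,0],[0,0,0.0173,0,0,0],[0,0,0.018,0,0,0],[0,0,0.0184,0,0,0],[0,0,0.0184,0,0,0]],
])

```text
clock: 16.72
tool_pos: [0.5559, -0.1013, 0.0911]
orientation: [180.0, 0.0, -179.3]
force: [-0.1, -0.5, -0.7]
opening: 0.0431
gripper_force: 30.0
```

In the tool's units: 0.06 cm / 75 = 0.0008, 0.04 cm / 75 = 0.0005.

Emit:
send_rows([
  [[0,0,0.0003,0,0,0],[0,0,0.0005,0,0,0],[0,0,0.0008,0,0,0],[0,0,0.0008,0,0,0]],
])

```text
clock: 17.05
tool_pos: [0.556, -0.1013, 0.091]
orientation: [-180.0, 0.0, -179.3]
force: [-2.4, 0.6, 4.9]
opening: 0.0428
gripper_force: 30.0
```

In the tool's units: -15 cm / 75 = -0.2, -12 cm / 75 = -0.16.

Emit:
send_rows([
  [[0,0,0,0,0,0],[0,0,0,0,0,0],[0,0,0,0,0,0],[0,0,-0.0133,0,0,0],[0,0,-0.0533,0,0,0],[0,0,-0.1067,0,0,0],[0,0,-0.16,0,0,0],[0,0,-0.2,0,0,0]],
], fingers=0.75)

```text
clock: 17.72
tool_pos: [0.5564, -0.1016, 0.2447]
orientation: [-180.0, 0.2, -179.3]
force: [1.3, 0.6, -0.2]
opening: 0.0657
gripper_force: 0.0
```

```bash
python3 - <<'E'
from h import *
t=load('top0');s=load('scene0')
g=snap('scene','scene3');h=cv2.cvtColor(g['img'],cv2.COLOR_RGB2HSV)
go((.5245,-.3235,.25,178.9),(.5245,-.3235,.154,178.9))
c=lambda i,x,y:cv2.resize(i[y:y+75,x:x+100],(400,300),interpolation=cv2.INTER_CUBIC)
cv2.imwrite('pics/c5.png',np.hstack([c(s['img'],215,290),c(g['img'],300,210)])[:,:,::-1])
for P in((.5256,-.3241,.189),(.5245,-.3235,.189)):print(proj(s,P),proj(t,P))
E
```

```text
at [ 0.559  -0.102   0.2507] [-179.92    0.65 -179.24] q [ 10.   9. -12.   0. -69. -99.]
-> (0.5245, -0.3235, 0.25, 178.9) [3.75, -22.1, 0.06] [-0.1, 0.6, 1.9] len 22.4
-> (0.5245, -0.3235, 0.154, 178.9) [3.85, -22.09, 9.66] [-0.1, 0.6, 1.9] len 24.4
[256.4 305.5] [436.9 226.8]
[256.1 305. ] [436.6 227.3]
```

View pics/c5.png

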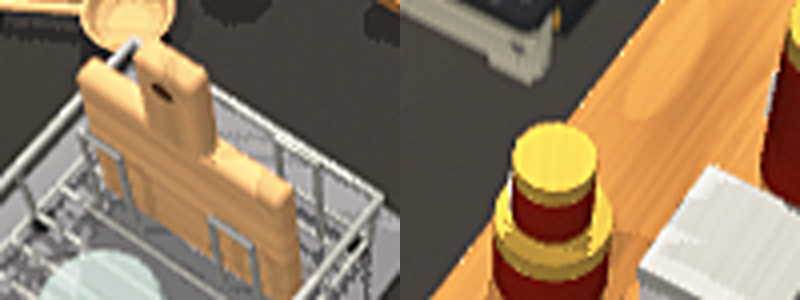

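The small jar sits centred on the low jar's lid at crop (555,150). The board's handle top is at scene (258,306), as predicted. Next I'll move above the board.

In the tool's units: -22.1 cm / 75 = -0.2947, -21.5 cm / 75 = -0.2867, 1.8 degrees / 180 = 0.01.

Emit:
send_rows([
  [[0.0067,-0.04,0,0,0,0.0028],[0.0133,-0.0933,0,0,0,0.0056],[0.0213,-0.1467,0,0,0,0.01],[0.0293,-0.2,0,0,0,0.01],[0.0373,-0.2533,0,0,0,0.01],[0.044,-0.2867,0,0,0,0.01],[0.044,-0.2947,0,0,0,0.01],[0.044,-0.2947,0,0,0,0.01]],
], fingers=0.6)

```text
clock: 18.43
tool_pos: [0.5248, -0.3246, 0.2405]
orientation: [-180.0, -0.0, 178.7]
force: [0.4, 0.2, -0.3]
opening: 0.0528
gripper_force: 0.0
```

Emit:
send_rows([
  [[0,0,0,0,0,0],[0,0,0,0,0,0],[0,0,0,0,0,0]],
])

```text
clock: 18.68
tool_pos: [0.5259, -0.3216, 0.2408]
orientation: [180.0, 0.0, 179.0]
force: [-0.0, -0.5, 0.6]
opening: 0.0525
gripper_force: 0.0
```

```bash
python3 - <<'E'
from h import *
go((.5255,-.323,.157,178.9))
E
```

```text
at [ 0.5259 -0.3216  0.2408] [1.8000e+02 2.0000e-02 1.7897e+02] q [-13.  15.  -6.  -0. -69. -78.]
-> (0.5255, -0.323, 0.157, 178.9) [0.04, -0.14, 8.38] [0.0, 0.0, 0.1] len 8.4
```

In the tool's units: 9 cm / 75 = 0.12, 8.2 cm / 75 = 0.1093.

Emit:
send_rows([
  [[0,-0.0013,0.0267,0,0,0],[0,-0.0013,0.06,0,0,0],[0,-0.0013,0.0867,0,0,0],[0,-0.0013,0.1093,0,0,0],[0,-0.0013,0.12,0,0,0],[0,-0.0013,0.12,0,0,0],[0,-0.0013,0.12,0,0,0]],
])

```text
clock: 19.27
tool_pos: [0.5259, -0.3233, 0.151]
orientation: [-180.0, -0.0, 179.0]
force: [-0.1, 0.3, 1.1]
opening: 0.0526
gripper_force: 0.0
```

Emit:
send_rows([
  [[0,0,0,0,0,0],[0,0,0,0,0,0],[0,0,0,0,0,0],[0,0,0,0,0,0],[0,0,0,0,0,0],[0,0,0,0,0,0],[0,0,0,0,0,0]],
], fingers=0)

```text
clock: 19.85
tool_pos: [0.5255, -0.3238, 0.1506]
orientation: [-180.0, 0.0, 178.9]
force: [-0.8, 0.4, 1.2]
opening: 0.0149
gripper_force: 30.0
```

In the tool's units: -16 cm / 75 = -0.2133, -13 cm / 75 = -0.1733.

Emit:
send_rows([
  [[0,0,-0.0133,0,0,0],[0,0,-0.04,0,0,0],[0,0,-0.08,0,0,0],[0,0,-0.1267,0,0,0],[0,0,-0.1733,0,0,0],[0,0,-0.2133,0,0,0],[0,0,-0.2133,0,0,0],[0,0,-0.2133,0,0,0]],
])

```text
clock: 20.52
tool_pos: [0.526, -0.3239, 0.3129]
orientation: [-180.0, 0.2, 178.9]
force: [1.3, 0.0, -3.4]
opening: 0.0148
gripper_force: 30.0
```

```bash
python3 - <<'E'
from h import *
go((.5178,.3402,.31,-173.9))
t=snap('top','top4');s=snap('scene','scene4')
c=lambda i,x,y:cv2.resize(i[y:y+180,x:x+240],(400,300),interpolation=cv2.INTER_CUBIC)
cv2.imwrite('pics/c6.png',np.hstack([c(s['img'],150,190),c(t['img'],320,140)])[:,:,::-1])
E
```

```text
at [ 0.526  -0.3239  0.3129] [-179.96    0.22  178.89] q [-14.  13.   1.  -0. -78. -78.]
-> (0.5178, 0.3402, 0.31, -173.9) [2.11, 66.38, 0.23] [-0.1, 0.2, -7.2] len 66.4
```

View pics/c6.png

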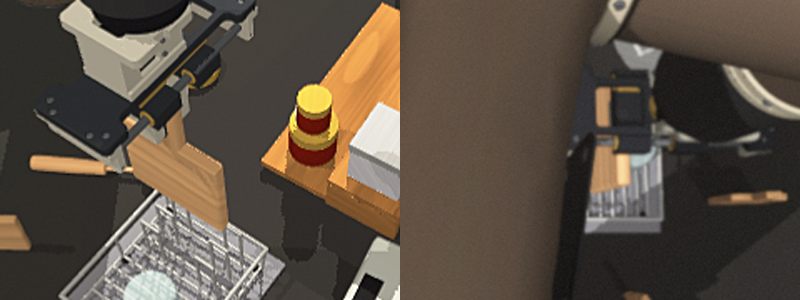

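The board hangs upright, clear of the drainer; the tumbler at crop (150,290) and the jar stack at (313,120) are undisturbed. Now I'll swing it to the rack.

In the tool's units: 29 cm / 75 = 0.3867, 25 cm / 75 = 0.3333, -3.5 degrees / 180 = -0.0194.

Emit:
send_rows([
  [[0.0013,0.0267,0,0,0,0],[0.0027,0.0667,0,0,0,-0.0028],[0.004,0.12,0,0,0,-0.0056],[0.0053,0.1733,0,0,0,-0.0083],[0.008,0.2267,0,0,0,-0.0111],[0.0093,0.28,0,0,0,-0.0139],[0.0107,0.3333,0,0,0,-0.0167],[0.012,0.3867,0,0,0,-0.0194]],
])

```text
clock: 21.28
tool_pos: [0.5208, -0.0319, 0.3089]
orientation: [-180.0, -0.2, -177.6]
force: [0.7, 0.4, -2.7]
opening: 0.0148
gripper_force: 30.0
```

In the tool's units: 29 cm / 75 = 0.3867, 27 cm / 75 = 0.36, -3.6 degrees / 180 = -0.02.

Emit:
send_rows([
  [[-0.0013,0.0533,0,0,0,-0.0028],[-0.0027,0.1067,0,0,0,-0.0056],[-0.004,0.16,0,0,0,-0.0083],[-0.0053,0.2133,0,0,0,-0.0111],[-0.0067,0.2667,0,0,0,-0.0139],[-0.008,0.32,0,0,0,-0.0167],[-0.0093,0.36,0,0,0,-0.0183],[-0.0107,0.3867,0,0,0,-0.02]],
])

```text
clock: 21.95
tool_pos: [0.5168, 0.2591, 0.3082]
orientation: [-179.9, -0.2, -173.9]
force: [0.4, 0.1, -3.7]
opening: 0.0148
gripper_force: 30.0
```

```bash
python3 - <<'E'
from h import *
go((.5178,.3402,.29,-173.9))
E
```

```text
at [0.5168 0.2591 0.3082] [-179.91   -0.18 -173.89] q [  46.    9.   -4.   -0.  -77. -130.]
-> (0.5178, 0.3402, 0.29, -173.9) [-0.96, 8.05, 1.81] [-0.1, -0.2, 0.0] len 8.3
```

In the tool's units: 8 cm / 75 = 0.1067, 7 cm / 75 = 0.0933.

Emit:
send_rows([
  [[-0.004,0.0333,0,0,0,0],[-0.008,0.0667,0,0,0,0],[-0.012,0.0933,0,0,0,0],[-0.0127,0.1067,0,0,0,0],[-0.0127,0.1067,0,0,0,0],[-0.0127,0.1067,0,0,0,0],[-0.0127,0.1067,0,0,0,0],[-0.0127,0.1067,0,0,0,0]],
])

```text
clock: 22.62
tool_pos: [0.5191, 0.3361, 0.3105]
orientation: [-180.0, -0.0, -174.1]
force: [-0.4, -0.6, -1.9]
opening: 0.0148
gripper_force: 30.0
```

```bash
python3 - <<'E'
from h import *
go((.5178,.3402,.275,-173.9))
t=load('top0');s=snap('scene','scene5')
# front-row dowel tips from scene crop (need crop) : predicted pixel of tips from top measurement
for P in ((.5554,.364),(.5596,.3253),(.476,.3548),(.4802,.3166),(.5638,.2868),(.4844,.2797)):print(P,proj(s,(*P,.109)))
c=cv2.resize(s['img'][70:195,355:480],(600,600),interpolation=cv2.INTER_CUBIC);cv2.imwrite('pics/c7.png',c[:,:,::-1])
E
```

```text
at [0.5191 0.3361 0.3105] [-1.7999e+02 -1.0000e-02 -1.7406e+02] q [  51.   13.    1.    0.  -78. -135.]
-> (0.5178, 0.3402, 0.275, -173.9) [0.09, 0.43, 3.55] [-0.0, -0.0, -0.2] len 3.6
(0.5554, 0.364) [435.1 133.3]
(0.5596, 0.3253) [430.  142.2]
(0.476, 0.3548) [406.1 123.9]
(0.4802, 0.3166) [400.6 132.3]
(0.5638, 0.2868) [424.8 151.3]
(0.4844, 0.2797) [395.2 140.8]
```

View pics/c7.png

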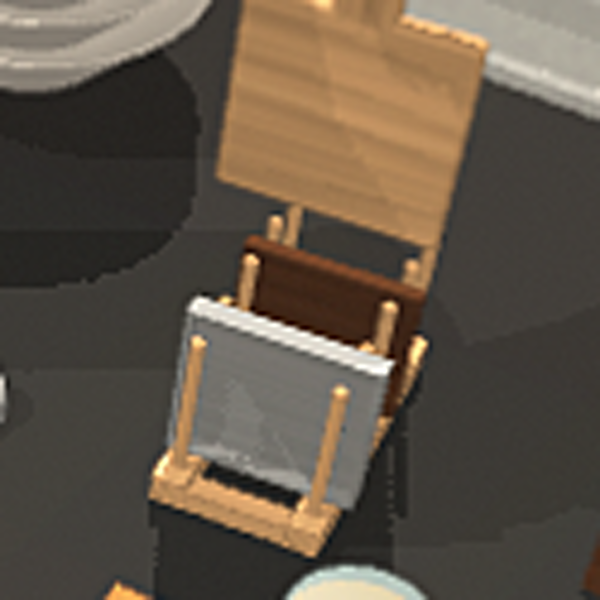

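The board hangs over the gap between the tray at crop (290,330) and the little board at (330,270). The dowel tips in this view match the top-view estimates to about 1 px. I'll correct and descend in steps.

In the tool's units: 2.5 cm / 75 = 0.0333, 1.5 cm / 75 = 0.02.

Emit:
send_rows([
  [[0.0013,0.0027,0.0067,0,0,0],[0.0013,0.0053,0.02,0,0,0],[0.0013,0.0053,0.0333,0,0,0],[0.0013,0.0053,0.0333,0,0,0],[0.0013,0.0053,0.0333,0,0,0],[0.0013,0.0053,0.0333,0,0,0],[0.0013,0.0053,0.0333,0,0,0]],
])

```text
clock: 23.25
tool_pos: [0.5179, 0.341, 0.2858]
orientation: [180.0, 0.0, -174.0]
force: [-0.5, 0.6, -3.1]
opening: 0.0148
gripper_force: 30.0
```

```bash
python3 - <<'E'
from h import *
go((.518,.3402,.1566,-173.9))
E
```

```text
at [0.5179 0.341  0.2858] [ 1.7999e+02  3.0000e-02 -1.7401e+02] q [  51.   14.   -1.    0.  -75. -135.]
-> (0.518, 0.3402, 0.1566, -173.9) [0.0, -0.09, 12.92] [0.0, 0.0, -0.1] len 12.9
```

In the tool's units: 6 cm / 75 = 0.08, 5 cm / 75 = 0.0667.

Emit:
send_rows([
  [[0,-0.0007,0.0133,0,0,0],[0,-0.0013,0.0267,0,0,0],[0,-0.0013,0.04,0,0,0],[0,-0.0013,0.0533,0,0,0],[0,-0.0013,0.0667,0,0,0],[0,-0.0013,0.08,0,0,0],[0,-0.0013,0.08,0,0,0],[0,-0.0013,0.08,0,0,0]],
])

```text
clock: 23.92
tool_pos: [0.5176, 0.3396, 0.2246]
orientation: [-179.9, -0.1, -174.0]
force: [0.1, 0.0, -2.1]
opening: 0.0151
gripper_force: 30.0
```

```bash
python3 - <<'E'
from h import *
go((.518,.3402,.1566,-173.9));s=snap('scene','scene6')
c=cv2.resize(s['img'][70:195,355:480],(600,600),interpolation=cv2.INTER_CUBIC);cv2.imwrite('pics/c8.png',c[:,:,::-1])
E
```

```text
at [0.5176 0.3396 0.2246] [-1.7993e+02 -6.0000e-02 -1.7401e+02] q [  51.   15.   -7.    0.  -68. -135.]
-> (0.518, 0.3402, 0.1566, -173.9) [-0.05, 0.06, 6.8] [-0.1, -0.1, -0.1] len 6.8
```

View pics/c8.png

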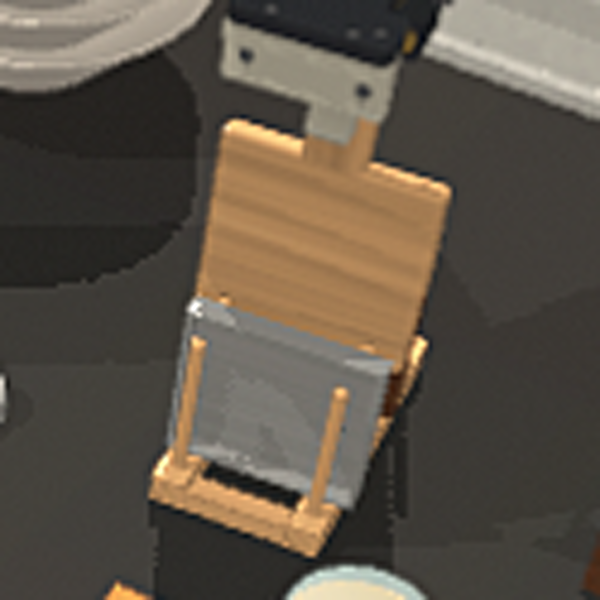

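The board is entering the right slot. The -38 dowel tips at crop (224,300) and (370,350) show in front of it, and the 0 pair is hidden behind it.

In the tool's units: 5.8 cm / 75 = 0.0773, 5.6 cm / 75 = 0.0747.

Emit:
send_rows([
  [[0,0,0.0133,0,0,0],[0,0,0.0267,0,0,0],[0,0,0.04,0,0,0],[0,0,0.0533,0,0,0],[0,0,0.0667,0,0,0],[0,0,0.0747,0,0,0],[0,0,0.0773,0,0,0],[0,0,0.0773,0,0,0]],
])

```text
clock: 24.63
tool_pos: [0.5176, 0.3397, 0.1666]
orientation: [-179.9, -0.1, -174.0]
force: [-0.9, -0.1, -2.4]
opening: 0.0152
gripper_force: 30.0
```

Emit:
send_rows([
  [[0,0,0.0027,0,0,0],[0,0,0.0053,0,0,0],[0,0,0.008,0,0,0],[0,0,0.01,0,0,0],[0,0,0.0113,0,0,0],[0,0,0.012,0,0,0],[0,0,0.012,0,0,0],[0,0,0.012,0,0,0]],
])

```text
clock: 25.3
tool_pos: [0.5178, 0.34, 0.1585]
orientation: [180.0, 0.0, -174.0]
force: [-0.5, -1.2, -2.0]
opening: 0.0146
gripper_force: 30.0
```

In the tool's units: 0.19 cm / 75 = 0.0025, 0.15 cm / 75 = 0.002.

Emit:
send_rows([
  [[0,0,0.0007,0,0,0],[0,0,0.0013,0,0,0],[0,0,0.002,0,0,0],[0,0,0.0025,0,0,0],[0,0,0.0025,0,0,0],[0,0,0.0025,0,0,0]],
])

```text
clock: 25.8
tool_pos: [0.5178, 0.3399, 0.1567]
orientation: [180.0, 0.0, -174.0]
force: [0.1, 0.1, -2.1]
opening: 0.0148
gripper_force: 30.0
```

In the tool's units: 0.09 cm / 75 = 0.0012, 0.06 cm / 75 = 0.0008.

Emit:
send_rows([
  [[0,0,0.0004,0,0,0],[0,0,0.0008,0,0,0],[0,0,0.0012,0,0,0],[0,0,0.0012,0,0,0],[0,0,0.0012,0,0,0]],
])

```text
clock: 26.22
tool_pos: [0.5179, 0.34, 0.1566]
orientation: [180.0, 0.0, -174.0]
force: [-3.2, -0.7, 5.6]
opening: 0.0149
gripper_force: 30.0
```

Emit:
send_rows([
  [[0,0,0,0,0,0],[0,0,0,0,0,0],[0,0,0,0,0,0],[0,0,0,0,0,0],[0,0,0,0,0,0],[0,0,-0.0067,0,0,0],[0,0,-0.0267,0,0,0],[0,0,-0.0533,0,0,0]],
], fingers=0.5)

```text
clock: 26.88
tool_pos: [0.5171, 0.3392, 0.1947]
orientation: [-179.9, -0.1, -174.0]
force: [-0.7, -1.1, 0.9]
opening: 0.044
gripper_force: 0.0
```

In the tool's units: -10 cm / 75 = -0.1333, -9 cm / 75 = -0.12.

Emit:
send_rows([
  [[0,0,-0.04,0,0,0],[0,0,-0.08,0,0,0],[0,0,-0.12,0,0,0],[0,0,-0.1333,0,0,0],[0.04,-0.04,-0.1333,0,0,0],[0.08,-0.08,-0.1333,0,0,0],[0.0933,-0.1067,-0.1333,0,0,0],[0.0933,-0.1067,-0.1333,0,0,0]],
])

```text
clock: 27.55
tool_pos: [0.4545, 0.2498, 0.297]
orientation: [179.9, 0.1, -174.0]
force: [-0.1, -0.1, 0.6]
opening: 0.0438
gripper_force: 0.0
```

```bash
python3 - <<'E'
from h import *
t=snap('top','top9');s=snap('scene','scene9')
cv2.imwrite('pics/c9.png',np.hstack([cv2.resize(s['img'][90:290,290:490],(400,400)),cv2.resize(s['img'][70:170,370:470],(400,400),interpolation=cv2.INTER_CUBIC)])[:,:,::-1])
g=lambda i:cv2.cvtColor(i['img'],cv2.COLOR_RGB2GRAY).astype(float)
s0=load('scene0')
for n,(x0,y0,x1,y1) in dict(tin=(360,250,410,285),tray=(386,138,425,180)).items():
    print(n,'diff',np.abs(g(s)-g(s0))[y0:y1,x0:x1].mean())
go()
E
```

```text
tin diff 52.49885714285714
tray diff 11.155677655677655
at [0.4564 0.2525 0.2967] [ 1.7992e+02  9.0000e-02 -1.7404e+02] q [  51.    4.  -12.    0.  -74. -135.]
```

View pics/c9.png

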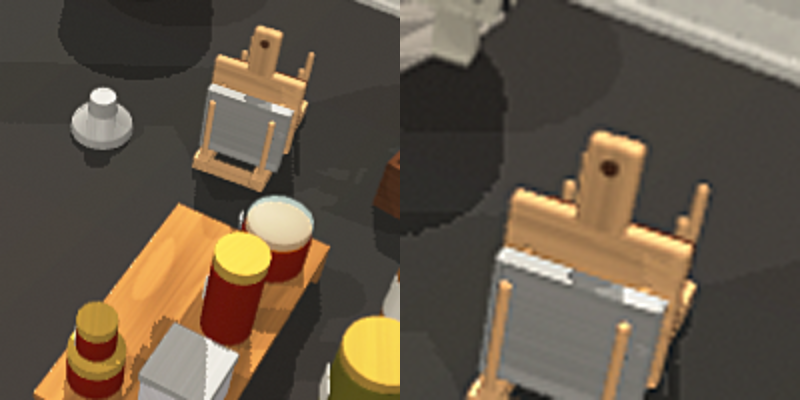

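Everything is in place: the stack in front of the tin, the tall jar between the tin and wide jar, and the board upright behind the tray in the slot. The gripper touches nothing. The tin's difference score comes from the arm's shadow across it, since its outline hasn't moved.

```bash
python3 -c "
from plant import ctrl
print(ctrl.close_job())"
```

```text
the job is handed in; nothing more can be done
None
```

The job is handed in at about 28 s: tall jar midway on the upper step, low jar in front of the tin with the small jar on its lid, and the paddle board upright in the slot left of the tray; the judging result was not shown.

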